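# Tuck the walnut paddle under the board holder's weighted arm

## Task

Put the dark walnut serving paddle away in the white board holder: slide it blade first under the weighted wire arm, on top of the slate tile that is already there, until its nose is at the back stop or nearly so. Leave it lying flat and straight in the holder with the arm resting on it, and leave the pale paddle where it lies.

Things in the scene. Friction and masses are not known exactly. Their poses are not given: they have to be found in the camera images.
- walnut_paddle: Dark wooden paddle, loose, 60 g, lying flat. Origin: centre of the blade's underside; x to the nose, z up. Blade 105 (x) x 62 (y) x 12 mm, so the nose is at x = +52 mm, corners rounded 10 mm; straight handle 26 mm wide and 18 mm thick from x = -52 to -137 mm. Gripped across the handle at x = -105 mm, the fingers stay clear of the holder.
- pale_paddle: Light wooden paddle of the same shape, size and axes, lying flat near the walnut one; either may be the left one. It stays where it is.
- board_holder: White holder, fixed. Origin on the counter; x from its open front to its back, z up (mm). Base y = +-50, x = -60 to 75, before it a lead-in ramp (y +-44) rising from x = -80 to z = 19.5 at x = -53; side rails 88 apart inside, x = -47 to 73, tops z = 26 (ears at the back 48); back stop face at x = 50, so a paddle fully home has its origin at x = -2.5, y about 0. The slate's top is at z = 18.
- slate_tile: Dark grey slate tile, loose, 92 x 62 x 10 mm, lying in the holder under the arm, a few mm from the back stop. Origin: centre of its underside.
- hold_arm (a joint): Holder's wire arm with brass weight, presses about 1 N, falls by itself. Hinge across the back (x 66, z 40 mm in the holder); foot at x = -4 mm; from it two wires (y +-18) slope up 27 degrees to a front lip at x = -59, z = 50: a nose pushed in level a few mm above the slate lifts it. Angle (rad) 0 on the slate, grows as lifted (to 0.9), about 0.18 on a paddle on the slate.
Not all that is in view belongs to the job. Of the things that look like the walnut_paddle, the larger one is meant. Several things have the shape of the board_holder; the one meant has the colours described above.

How it is judged:
By the outcome, as a careful person would: the job done as asked, in the order asked, and still so for the second after the job is handed in, with the robot touching nothing.
It also fails if it takes over 38 s, if anything falls off the work surface, if the arm or the gripper's body presses on something with over 40 N, if the wrist force passes 120 N, or if a joint passes its speed limit or range.

## Robot

A 6-joint arm with a two-finger parallel gripper is mounted at the origin on a cart in front of the work surface, level with it; the furniture and walls round the work are solid. World frame = base frame: x ahead of the robot, y to its left, z up, the work surface at z = 0. Lengths are in m, angles in rad, forces in N, time in s.
With the tool pointing down it reaches from about 0.3 to 0.875 m from the base axis. Payload 6.4 kg.
Tool frame: the origin (TCP) lies midway between the tips of the shut fingers; the grasp point (between the pads) lies 19 mm behind it (ctrl.pinch_z is the distance from the TCP to the grasp point, in m); z points along the fingers, y is the line along which they close (so a half turn about z gives the same grasp; the last joint's range is limited). The gripper opens to 85 mm and grips with 20 to 120 N. Pads are 22 mm wide; open, the fingers measure 114 mm over their backs; the gripper's body (76 mm by 85 mm) begins 54 mm behind the grasp point. The pads swing forward as they close: fully open they stand 13 mm farther back than shut.
Start: joints at [-0.206, 0.181, 1.607, -0, 1.354, -0.206], TCP at [0.575, 0, 0.193] pointing down, gripper open.
Joint ranges: [-2.99, 2.99], [-0.89, 2.07], [0.3, 2.58], [-1.14, 4.28], [0, 2.63], [-3.12, 3.12]. Speed limits (rad/s): [2.57, 2.57, 3.01, 3.14, 3.14, 3.14].

## Interface

Orientations are given as a unit quaternion [w, x, y, z].
In Python, from bench import ctrl gives the robot as it stands.
- The arm moves only by the tool apply_moves, never from a script. Its argument "moves" is a list of rows, each an object with "jaw": the opening, from 0 (shut) to 1 (fully open); "offset": the shift along the tool's x, y, z in mm, a list of three; "rot": the turn, a rotation vector about the tool's x, y, z in degrees, a list of three. In form: [{"jaw": jaw, "offset": [dx, dy, dz], "rot": [ax, ay, az]}, ...]. A call has exactly 5 rows; each row shifts and turns the commanded pose from where the row before left it, along the tool's axes as they then stand; what a row does not reach is not made up. A row lasts 1/8 s, in which the tool goes at most 62.5 mm and 10.7 degrees, less where a joint would pass 70% of its speed; a pose out of reach is approached as far as the arm can. A call is refused whole if a number of a shift passes 62.5 or a number of a turn 10.7, either way. A call with a gripper value outside its range is refused whole. The fingers move at their own pace and stop on an object; the grip force is fixed at half the most. Time passes only in rows, so rows that do not move let the fingers close, or fill a call up. It gives the time, the measured TCP pose, the force, the opening and the grip force at its end, in the units of the state.
- ctrl.get_obs(): the state, without advancing time (a new reading comes with each control period).
- ctrl.camera(name): name is "scene" or "side" or "wrist"; returns (picture, depth): 480x640x3 uint8, red, green, blue; 480x640 float32, m along the optical axis (not along the pixel's ray), 0 where there is no reading.
- ctrl.camera_params(name): a dict with "K" (3x3 intrinsics, pixels), "dist" ([k1, k2, p1, p2, k3] as OpenCV has them; the pictures are not rectified), "cam_to_world" (4x4, takes a point from camera to world coordinates); the wrist camera has in their place "mount" (4x4, takes a point from camera to tool coordinates, whose origin is the TCP and whose axes are the flange's). Camera axes: x right, y down, z forward; pixel columns grow to the right and rows downward; lengths in m; the calibration is good to about 2 mm. A picture is of the moment at which its call begins: read the wrist's pose just before it. camera_params takes no time and is no camera call.
- ctrl.hand_in(): hands the job in; it is judged then, once.
Trained networks look in the newest picture that a camera, given by its name, has taken for a name from the list of things; names that differ only in an ending like _2 or _b are one class to them, and where a whole thing is asked for, a point or a joint stands for the part that bears it (a point fixed in the world has none). Each returns a list of dicts, best first, with "score" (0 to 1); they miss things now and then, are a little off and sometimes report something else, mostly with a low value. They report only what shows in the picture. A call takes as long as a camera call. They do not tell look-alikes from the thing itself.
- ctrl.outline_of(camera, target): "region" (480x640 bool, what is visible of it) and "position" ([column, row] in pixels, amid what is visible of it).
The state is a dict: "time_s": time; "q": joint angles; "dq": joint speeds; "joint_efforts": joint torques, N m; "eef_pos": TCP position; "eef_rot": TCP orientation; "wrist_force": force on the tool from outside, world axes, zero at the start; "torque": the same for the moment, N m; "opening": opening from 0.0 (shut) to 1.0 (fully open); "grasp_force": force on a finger pad.
Only numpy, scipy, OpenCV 4.12 (cv2) and the standard library are available. Lean on these libraries where they do the work, as an engineer would, in place of code of your own. Each camera call takes 0.05 s, during which the arm holds its last target. There are 200 camera calls.

## Working session

There is one attempt and no reset: what is moved stays moved. The work goes in short steps, Python scripts to look and compute and a tool call to move; the robot and the scene stay as the last step left them, time stands still between calls to the robot, and variables do not carry over. Pictures are saved under pics/ and viewed, at most 11 in all, crops included, and the job is handed in when it is done.

Besides the shell and the picture viewer there is one more tool, called after ">>>" as name([rows], argument=value, ...), one row to a line, values as JSON. apply_moves: Moves the arm, as the interface text tells. Its arguments: {"type":"object","properties":{"moves":{"type":"array"}},"required":["moves"]}

```bash
mkdir -p pics; ls
python3 - <<'E'
from bench import ctrl
import cv2,numpy as np
ims=[]
for c in("scene","side"):
    im,d=ctrl.camera(c); np.savez(f"{c}0.npz",im=im,d=d); cv2.imwrite(f"pics/{c}0.png",im[:,:,::-1])
    p=ctrl.camera_params(c); print(c,np.round(p["K"],1).tolist(),p["dist"],np.round(p["cam_to_world"],3).tolist())
o=ctrl.get_obs();print(o)
print(ctrl.camera_params("wrist"),ctrl.pinch_z)
E
```

```text
pics
scene [[616.7, 0.0, 317.9], [0.0, 616.7, 233.0], [0.0, 0.0, 1.0]] [0.01727661 0.         0.         0.         0.        ] [[0.679, -0.404, 0.613, -0.341], [-0.734, -0.359, 0.576, -1.04], [-0.013, -0.841, -0.541, 0.915], [0.0, 0.0, 0.0, 1.0]]
side [[541.1, 0.0, 316.8], [0.0, 541.1, 240.7], [0.0, 0.0, 1.0]] [-0.02026936  0.          0.          0.          0.        ] [[-0.957, -0.15, 0.248, 0.188], [-0.29, 0.46, -0.839, 1.268], [0.012, -0.875, -0.484, 0.875], [0.0, 0.0, 0.0, 1.0]]
{'time_s': 0.1, 'q': array([-2.06306963e-01,  1.81472749e-01,  1.60791927e+00,  8.74570234e-06,
        1.35380345e+00, -2.06302337e-01]), 'dq': array([-0.00125386, -0.00304446, -0.00443777, -0.00071087,  0.00077579,
        0.00026109]), 'joint_efforts': array([-2.02498759e-04, -4.45872438e+01, -3.52238703e+01, -4.27332343e-04,
        4.16999465e-03,  3.20961749e-05]), 'eef_pos': array([5.74436739e-01, 1.34501881e-04, 1.91965479e-01]), 'eef_rot': array([-6.73083772e-04,  7.07108858e-01,  7.07104250e-01, -4.35010463e-04]), 'wrist_force': array([0.89273568, 0.2795496 , 0.90382765]), 'torque': array([ 0.0052523 ,  0.03841275, -0.01818166]), 'grasp_force': 0.0, 'opening': 1.0033000954013926}
{'K': array([[330.61925682,   0.        , 325.81251894],
       [  0.        , 330.61925682, 245.21716359],
       [  0.        ,   0.        ,   1.        ]]), 'dist': array([-0.06087109,  0.        ,  0.        ,  0.        ,  0.        ]), 'mount': array([[ 1.03433774e-03, -9.55697400e-01, -2.94349129e-01,
         7.46331782e-02],
       [ 9.99999396e-01,  8.79412960e-04,  6.58688664e-04,
         3.44893915e-04],
       [-3.70652605e-04, -2.94349633e-01,  9.55697733e-01,
        -1.80962485e-01],
       [ 0.00000000e+00,  0.00000000e+00,  0.00000000e+00,
         1.00000000e+00]])} 0.0187
```

View pics/scene0.png

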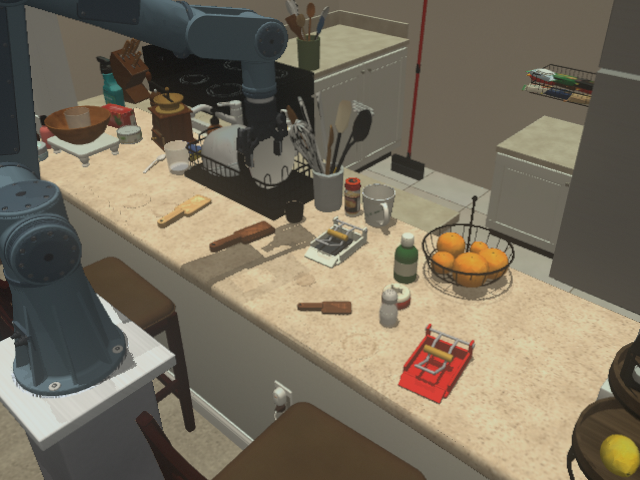

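View pics/side0.png

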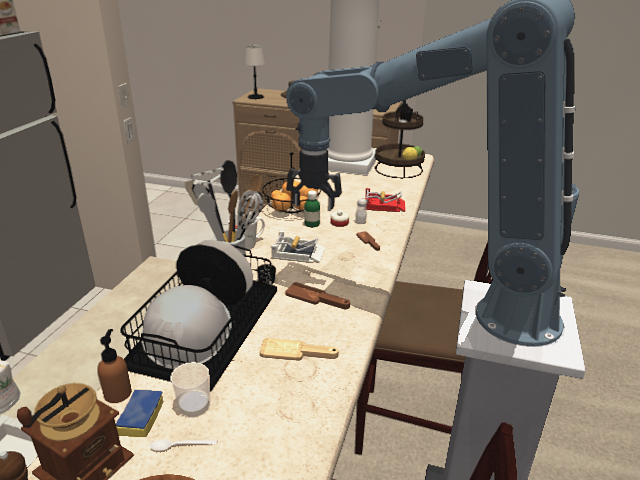

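Scene picture: the dark paddles are the large one at (243,236) and a smaller look-alike at (325,307), with the pale one at (185,210). The holders are white at (337,242) and red at (437,365). I choose the paddle at (243,236) and the white holder, and check both in one crop.

```bash
cat > h.py <<'E'
from bench import ctrl
import cv2,numpy as np
from scipy.spatial.transform import Rotation as R
def T_tool(o):
    T=np.eye(4);q=o["eef_rot"];T[:3,:3]=R.from_quat([q[1],q[2],q[3],q[0]]).as_matrix();T[:3,3]=o["eef_pos"];return T
def shot(c):
    o=ctrl.get_obs();im,d=ctrl.camera(c);p=ctrl.camera_params(c)
    T=p["cam_to_world"] if c!="wrist" else T_tool(o)@p["mount"]
    vv,uu=np.mgrid[:480,:640]
    n=cv2.undistortPoints(np.stack([uu,vv],-1).reshape(-1,1,2).astype(float),p["K"],p["dist"]).reshape(480,640,2)
    P=np.concatenate([n*d[...,None],d[...,None]],-1)@T[:3,:3].T+T[:3,3]
    P[d==0]=np.nan
    return im,d,P,n,T
def onplane(n,T,z):  # ray/plane intersection
    r=np.concatenate([n,np.ones(n.shape[:-1]+(1,))],-1)@T[:3,:3].T
    return T[:3,3]+r*((z-T[2,3])/r[...,2])[...,None]
E
python3 - <<'E'
from h import *
for c in("scene","side"):
    im,d,P,n,T=shot(c)
    for t in("walnut_paddle","board_holder","pale_paddle"):
        for r in ctrl.outline_of(c,t):
            m=r["region"]; q=P[m];q=q[~np.isnan(q[:,0])]
            z=np.median(q[:,2]); f=onplane(n,T,0.012)[m][:,:2].astype(np.float32)
            print(c,t,round(r["score"],2),np.round(r["position"]),m.sum(),"med",np.round(np.median(q,0),3),"rect",[np.round(x,3) for x in cv2.minAreaRect(f)])
    if c=="scene": cv2.imwrite("pics/crop.png",cv2.resize(im[190:330,190:400,::-1],None,fx=3.5,fy=3.5,interpolation=cv2.INTER_CUBIC))
E
```

```text
scene walnut_paddle 0.77 [245. 238.] 914 med [0.541 0.067 0.01 ] rect [array([0.527, 0.06 ]), array([0.078, 0.194]), np.float64(79.033)]
scene walnut_paddle 0.75 [327. 306.] 575 med [ 0.469 -0.303  0.007] rect [array([ 0.459, -0.301]), array([0.042, 0.119]), np.float64(41.84)]
scene board_holder 0.96 [337. 239.] 1335 med [ 0.67  -0.163  0.018] rect [array([ 0.682, -0.149]), array([0.219, 0.128]), np.float64(13.955)]
scene board_holder 0.59 [439. 366.] 3452 med [ 0.474 -0.597  0.013] rect [array([ 0.486, -0.585]), array([0.198, 0.119]), np.float64(11.381)]
scene pale_paddle 0.82 [186. 210.] 761 med [0.523 0.291 0.012] rect [array([0.511, 0.295]), array([0.205, 0.076]), np.float64(9.467)]
side walnut_paddle 0.66 [314. 296.] 925 med [0.551 0.082 0.013] rect [array([0.537, 0.077]), array([0.08 , 0.196]), np.float64(79.401)]
side walnut_paddle 0.61 [370. 239.] 186 med [ 0.479 -0.299  0.01 ] rect [array([ 0.469, -0.282]), array([0.044, 0.133]), np.float64(38.326)]
side board_holder 0.93 [290. 248.] 901 med [ 0.679 -0.126  0.02 ] rect [array([ 0.679, -0.174]), array([0.168, 0.186]), np.float64(7.988)]
side board_holder 0.75 [383. 202.] 664 med [ 0.475 -0.577  0.017] rect [array([ 0.477, -0.618]), array([0.144, 0.193]), np.float64(12.29)]
side pale_paddle 0.95 [292. 349.] 1265 med [0.531 0.308 0.013] rect [array([0.517, 0.308]), array([0.187, 0.072]), np.float64(9.992)]
```

View pics/crop.png

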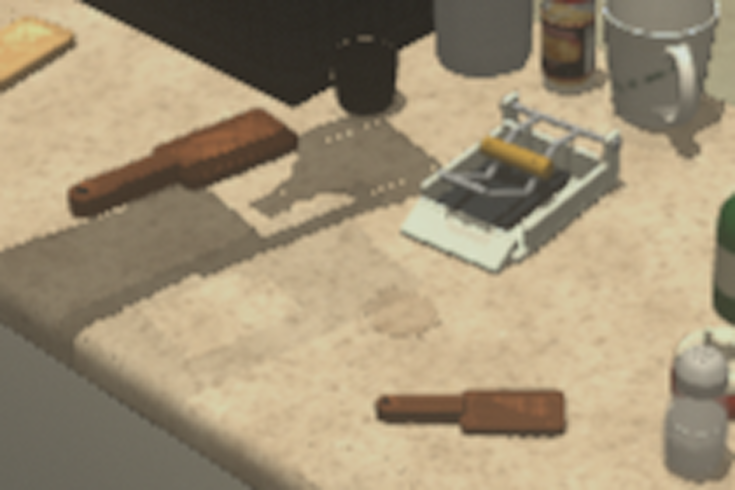

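View wrist.

The crop confirms the choice: the large walnut paddle's handle and the white holder's ramp both face the robot. Next I measure from the wrist camera, which should see both.

Run:
```python
from h import *
im,d,P,n,T=shot("wrist")
cv2.imwrite("pics/w0.png",im[:,:,::-1])
for t in("walnut_paddle","board_holder","slate_tile","hold_arm"):
    for r in ctrl.outline_of("wrist",t):
        m=r["region"]; q=P[m];q=q[~np.isnan(q[:,0])]
        f=onplane(n,T,0.012)[m][:,:2].astype(np.float32)
        print(t,round(r["score"],2),np.round(r["position"]),m.sum(),"med",np.round(np.median(q,0),4),"rect",[np.round(x,4) for x in cv2.minAreaRect(f)])
np.savez("w0.npz",im=im,P=P)
```

```text
walnut_paddle 0.94 [310. 152.] 7657 med [0.5597 0.071  0.0122] rect [array([0.5354, 0.071 ]), array([0.0613, 0.1914]), np.float64(79.3142)]
walnut_paddle 0.62 [235. 403.] 568 med [ 0.4534 -0.2701  0.0107] rect [array([ 0.457 , -0.2607]), array([0.0359, 0.0642]), np.float64(35.0541)]
board_holder 0.97 [394. 328.] 5280 med [ 0.6558 -0.1347  0.0201] rect [array([ 0.6772, -0.1521]), array([0.1688, 0.1158]), np.float64(5.7808)]
slate_tile 0.83 [388. 325.] 1994 med [ 0.6518 -0.1352  0.0178] rect [array([ 0.6603, -0.1476]), array([0.0753, 0.0678]), np.float64(6.2027)]
hold_arm 0.88 [404. 348.] 1158 med [ 0.673  -0.1497  0.0458] rect [array([ 0.6835, -0.1697]), array([0.1427, 0.0741]), np.float64(9.3379)]
```

View pics/w0.png

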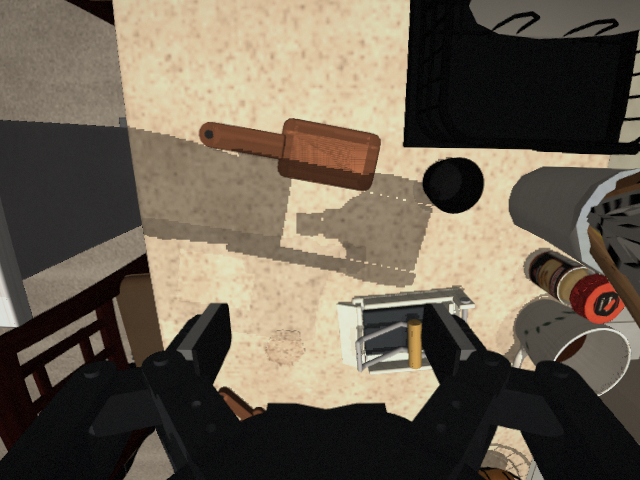

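Wrist view: walnut handle end (208,133), nose (380,155); white holder at (405,330), ramp on the left, yaw about +6°. I turn the tool and view the holder from above to measure it.

>>> apply_moves([
  {"jaw":1,"offset":[-50,0,0],"rot":[0,0,10]},
  {"jaw":1,"offset":[-49,9,0],"rot":[0,0,10]},
  {"jaw":1,"offset":[-47,17,0],"rot":[0,0,10]},
  {"jaw":1,"offset":[0,0,0],"rot":[0,0,10]},
  {"jaw":1,"offset":[0,0,0],"rot":[0,0,10]},
])

```text
time_s: 1.38
eef_pos: [0.5751, -0.1508, 0.1927]
eef_rot: [-0.0, 0.941, 0.338, -0.0]
wrist_force: [0.4, 0.2, -0.3]
opening: 1.001
grasp_force: 0.0
```

>>> apply_moves([
  {"jaw":1,"offset":[0,0,0],"rot":[0,0,10]},
  {"jaw":1,"offset":[0,0,0],"rot":[0,0,10]},
  {"jaw":1,"offset":[0,0,0],"rot":[0,0,10]},
  {"jaw":1,"offset":[0,0,0],"rot":[0,0,4]},
  {"jaw":1,"offset":[0,0,0],"rot":[0,0,0]},
])

```text
time_s: 2.0
eef_pos: [0.5753, -0.1498, 0.1928]
eef_rot: [0.0, 0.999, 0.053, 0.0]
wrist_force: [0.6, -0.3, -0.8]
opening: 0.999
grasp_force: 0.0
```

Run:
```python
from h import *
o=ctrl.get_obs();print(o["time_s"],o["eef_pos"],o["q"],T_tool(o)[:3,0])
im,d,P,n,T=shot("wrist")
cv2.imwrite("pics/w1.png",im[:,:,::-1])
np.savez("w1.npz",im=im,P=P,n=n,T=T)
for t in("board_holder","slate_tile","hold_arm","walnut_paddle"):
    for r in ctrl.outline_of("wrist",t):
        m=r["region"]; q=P[m];q=q[~np.isnan(q[:,0])]
        f=onplane(n,T,0.02)[m][:,:2].astype(np.float32)
        print(t,round(r["score"],2),np.round(r["position"]),m.sum(),"med",np.round(np.median(q,0),4),"rect",[np.round(x,4) for x in cv2.minAreaRect(f)])
```

```text
2.0 [ 0.57527403 -0.14977761  0.19279118] [-4.54192617e-01  2.23540210e-01  1.55649722e+00  4.21164479e-06
  1.36154597e+00  1.01111226e+00] [9.94441027e-01 1.05295029e-01 1.00283581e-05]
board_holder 0.97 [343. 110.] 11980 med [ 0.6824 -0.1551  0.0223] rect [array([ 0.674 , -0.1515]), array([0.1589, 0.1132]), np.float64(6.266)]
board_holder 0.93 [622. 330.] 3100 med [ 0.4678 -0.5477  0.0114] rect [array([ 0.472 , -0.5435]), array([0.1576, 0.0568]), np.float64(24.4452)]
slate_tile 0.61 [329. 132.] 3656 med [ 0.6622 -0.1447  0.0178] rect [array([ 0.6692, -0.1457]), array([0.0913, 0.0617]), np.float64(6.063)]
hold_arm 0.73 [338. 111.] 3763 med [ 0.682  -0.1505  0.0436] rect [array([ 0.6764, -0.1517]), array([0.14  , 0.0947]), np.float64(6.2522)]
walnut_paddle 0.77 [135. 205.] 6912 med [0.564  0.0666 0.0119] rect [array([0.5378, 0.0633]), array([0.0642, 0.1907]), np.float64(79.9281)]
walnut_paddle 0.65 [447. 295.] 2080 med [ 0.4869 -0.3085  0.0078] rect [array([ 0.4775, -0.2883]), array([0.0441, 0.1211]), np.float64(41.2664)]
```

View pics/w1.png

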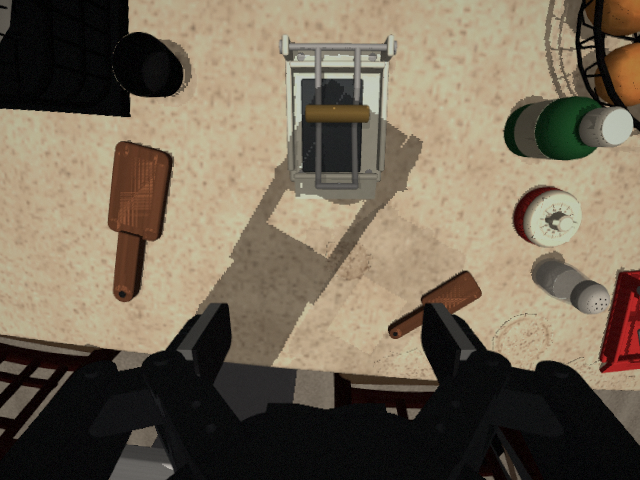

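Wrist view: holder centred around (339,120), ramp foot row ~197, slate (332,130) a little left of centre, paddle at (135,205). I fit the rails and the paddle from depth.

Run:
```python
from h import *
D=np.load("w1.npz");P=D["P"];n=D["n"];T=D["T"]
c=np.array([.674,-.1515])
m=(np.hypot(P[...,0]-c[0],P[...,1]-c[1])<.11)
print("counter z",np.nanmedian(P[300:330,250:330,2]))
r=m&(P[...,2]>.0235)&(P[...,2]<.0285)
q=P[r][:,:2]
for a in (4,5,5.5,6,6.5,7,8):
    t=np.radians(a);L=(q-c)@np.array([[np.cos(t),-np.sin(t)],[np.sin(t),np.cos(t)]])
    s=L[np.abs(L[:,1])>.038]
    k=s[:,1]>0
    print(a,k.sum(),"L",np.percentile(s[k],[2,50,98],axis=0).round(4).tolist(),"R",np.percentile(s[~k],[2,50,98],axis=0).round(4).tolist(),"std",s[k][:,1].std().round(5),s[~k][:,1].std().round(5))
t=np.radians(6.2)
q=P[m];L=(q[:,:2]-c)@np.array([[np.cos(t),-np.sin(t)],[np.sin(t),np.cos(t)]])
s=(np.abs(L[:,1])<.044)&(q[:,2]>.004)&(q[:,2]<.017)&(L[:,0]<-.03)
print("ramp: x at z=.010", np.median((L[s,0]-(q[s,2]-.010)*27/19.5)), "expected local -66.2mm",s.sum())
e=(q[:,2]>.036)&(L[:,0]>.03); print("back struct",np.percentile(L[e],[2,50,98],axis=0).round(4).tolist(),np.percentile(q[e,2],98))
# paddle
m=(np.hypot(P[...,0]-.5378,P[...,1]-.0633)<.13)&(P[...,2]>.009)&(P[...,2]<.024)&(P[...,1]<.13)&(P[...,0]<.66)
q=P[m];b=q[(q[:,2]<.014)];hd=q[q[:,2]>.0155]
for x in(b,hd):print(len(x),np.median(x[:,2]),[np.round(v,4) for v in cv2.minAreaRect(x[:,:2].astype(np.float32))])
```

```text
counter z -0.0005642442194604413
4 652 L [[-0.0479, 0.044], [0.0062, 0.048], [0.0522, 0.0517]] R [[-0.0445, -0.0492], [0.0081, -0.0453], [0.0565, -0.0411]] std 0.00219 0.00206
5 651 L [[-0.0472, 0.0444], [0.0066, 0.048], [0.0531, 0.0512]] R [[-0.0453, -0.0488], [0.0074, -0.0454], [0.0557, -0.042]] std 0.00202 0.00184
5.5 649 L [[-0.0467, 0.0447], [0.0069, 0.0479], [0.0535, 0.0512]] R [[-0.0457, -0.0487], [0.007, -0.0455], [0.0554, -0.0424]] std 0.00192 0.00179
6 649 L [[-0.0463, 0.0448], [0.0074, 0.0479], [0.054, 0.0509]] R [[-0.0461, -0.0486], [0.0066, -0.0455], [0.0549, -0.0427]] std 0.00193 0.00178
6.5 648 L [[-0.0459, 0.0447], [0.0077, 0.0478], [0.0544, 0.0508]] R [[-0.0465, -0.0486], [0.0062, -0.0456], [0.0545, -0.0426]] std 0.00193 0.00181
7 647 L [[-0.0455, 0.0445], [0.0081, 0.0478], [0.0548, 0.0512]] R [[-0.0469, -0.0489], [0.0058, -0.0456], [0.0541, -0.0424]] std 0.00197 0.00184
8 645 L [[-0.0446, 0.0438], [0.0089, 0.0477], [0.0557, 0.0519]] R [[-0.0477, -0.0495], [0.0051, -0.0456], [0.0533, -0.0418]] std 0.00213 0.00204
ramp: x at z=.010 -0.06977624607668786 expected local -66.2mm 1920
back struct [[0.0324, -0.0498], [0.0617, -0.0013], [0.0701, 0.0516]] 0.04848882646008436
4881 0.011707386622284988 [array([0.5556, 0.0603]), array([0.214 , 0.0819]), np.float64(5.7023)]
1511 0.017719561382995686 [array([0.5527, 0.0822]), array([0.217 , 0.0433]), np.float64(3.9469)]
```

Run:
```python
from h import *
im,d,P,n,T=shot("wrist")
r=ctrl.outline_of("wrist","walnut_paddle")[0]; print(r["position"])
m=cv2.dilate(r["region"].astype(np.uint8),np.ones((3,3)))>0
for lo,hi,l in((.0100,.0135,"blade"),(.0165,.02,"handle")):
    k=(m&(P[...,2]>lo)&(P[...,2]<hi)).astype(np.uint8)
    k=cv2.morphologyEx(k,cv2.MORPH_OPEN,np.ones((3,3)))>0
    q=P[k][:,:2]; 
    print(l,len(q),q.mean(0).round(4),[np.round(v,4) for v in cv2.minAreaRect(q.astype(np.float32))])
    e=np.linalg.eigh(np.cov(q.T))[1][:,1];print(np.degrees(np.arctan(e[1]/e[0])))
```

```text
[442.7, 295.8]
blade 426 [ 0.4457 -0.2659] [array([ 0.4458, -0.2674]), array([0.018 , 0.0517]), np.float64(41.9294)]
-44.22920594090005
handle 0 [nan nan] [array([0., 0.]), array([0., 0.]), np.float64(0.0)]
nan<stdin>:9: RuntimeWarning: Mean of empty slice.
  ret = um.true_divide(
  avg = a.mean(axis, **keepdims_kw)
<stdin>:10: RuntimeWarning: Degrees of freedom <= 0 for slice
  c *= np.true_divide(1, fact)
  c *= np.true_divide(1, fact)
```

>>> apply_moves([
  {"jaw":1,"offset":[-19,-60.5,8],"rot":[0,0,0]},
  {"jaw":1,"offset":[-19,-60.5,8],"rot":[0,0,0]},
  {"jaw":1,"offset":[-19,-60.5,8],"rot":[0,0,0]},
  {"jaw":1,"offset":[-19,-60.5,8],"rot":[0,0,8]},
  {"jaw":1,"offset":[0,0,0],"rot":[0,0,8.5]},
])

```text
time_s: 2.98
eef_pos: [0.4741, 0.0815, 0.1608]
eef_rot: [-0.0, 0.996, -0.091, -0.001]
wrist_force: [-0.6, -1.0, -0.0]
opening: 0.998
grasp_force: 0.0
```

>>> apply_moves([
  {"jaw":1,"offset":[0,0,0],"rot":[0,0,0]},
  {"jaw":1,"offset":[0,0,0],"rot":[0,0,0]},
  {"jaw":1,"offset":[0,0,0],"rot":[0,0,0]},
  {"jaw":1,"offset":[0,0,0],"rot":[0,0,0]},
  {"jaw":1,"offset":[0,0,0],"rot":[0,0,0]},
])

```text
time_s: 3.6
eef_pos: [0.4767, 0.0774, 0.1615]
eef_rot: [-0.0, 0.996, -0.092, -0.0]
wrist_force: [0.6, -0.5, 0.1]
opening: 1.001
grasp_force: 0.0
```

```bash
cat > pad.py <<'E'
from h import *
def paddle(near):
    im,d,P,n,T=shot("wrist")
    rs=[r for r in ctrl.outline_of("wrist","walnut_paddle")]
    r=min(rs,key=lambda r:np.hypot(*(np.nanmedian(P[r["region"]],0)[:2]-near)))
    m=cv2.dilate(r["region"].astype(np.uint8),np.ones((3,3)))>0
    return im,P,m,r
E
python3 - <<'E'
from pad import *
o=ctrl.get_obs();Tt=T_tool(o);print(o["time_s"],o["eef_pos"],Tt[:3,0])
im,P,m,r=paddle([.55,.07]); print(r["position"],r["score"],m.sum()); cv2.imwrite("pics/w2.png",im[:,:,::-1])
for lo,hi,l in((.0095,.0135,"blade"),(.0155,.02,"handle")):
    k=(m&(P[...,2]>lo)&(P[...,2]<hi)).astype(np.uint8)
    k=cv2.morphologyEx(k,cv2.MORPH_OPEN,np.ones((5,5)))>0
    q=P[k][:,:2]
    e=np.linalg.eigh(np.cov(q.T))[1][:,1];print(l,len(q),q.mean(0).round(4),[np.round(v,4) for v in cv2.minAreaRect(q.astype(np.float32))],np.degrees(np.arctan(e[1]/e[0])))
E
```

```text
3.6 [0.47672289 0.07743869 0.16146116] [ 9.83198404e-01 -1.82540098e-01 -1.06508082e-04]
[322.1, 129.9] 0.56 10153
blade 6601 [0.5798 0.0626] [array([0.5781, 0.0633]), array([0.0608, 0.1028]), np.float64(79.6908)] -10.429868758985366
handle 2190 [0.4898 0.0791] [array([0.4874, 0.0797]), array([0.0258, 0.0884]), np.float64(79.935)] -10.55579401808562
```

>>> apply_moves([
  {"jaw":1,"offset":[-1.8,-4.3,50],"rot":[0,0,0]},
  {"jaw":1,"offset":[0,0,50],"rot":[0,0,0]},
  {"jaw":1,"offset":[0,0,39],"rot":[0,0,0]},
  {"jaw":1,"offset":[0,0,15],"rot":[0,0,0]},
  {"jaw":0.6,"offset":[0,0,5],"rot":[0,0,0]},
])

```text
time_s: 4.32
eef_pos: [0.4757, 0.0823, 0.0023]
eef_rot: [0.0, 0.996, -0.091, -0.0]
wrist_force: [0.5, -0.2, 1.0]
opening: 0.821
grasp_force: 0.0
```

>>> apply_moves([
  {"jaw":0.5,"offset":[0,0,0],"rot":[0,0,0]},
  {"jaw":0,"offset":[0,0,0],"rot":[0,0,0]},
  {"jaw":0,"offset":[0,0,0],"rot":[0,0,0]},
  {"jaw":0,"offset":[0,0,0],"rot":[0,0,0]},
  {"jaw":0,"offset":[0,0,0],"rot":[0,0,0]},
])

```text
time_s: 4.95
eef_pos: [0.4758, 0.0823, 0.0027]
eef_rot: [-0.0, 0.996, -0.091, 0.0]
wrist_force: [-0.2, -0.3, 0.6]
opening: 0.001
grasp_force: 0.0
```

The fingers shut completely, so the grasp missed. I look before doing anything else.

Run:
```python
from h import *
im,d,P,n,T=shot("wrist"); cv2.imwrite("pics/w3.png",im[:,:,::-1])
im,*_=shot("side");np.save("s3.npy",im); cv2.imwrite("pics/s3.png",cv2.resize(im[180:380,220:420,::-1],None,fx=3,fy=3))
```

```text
(no output)
```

View pics/w3.png

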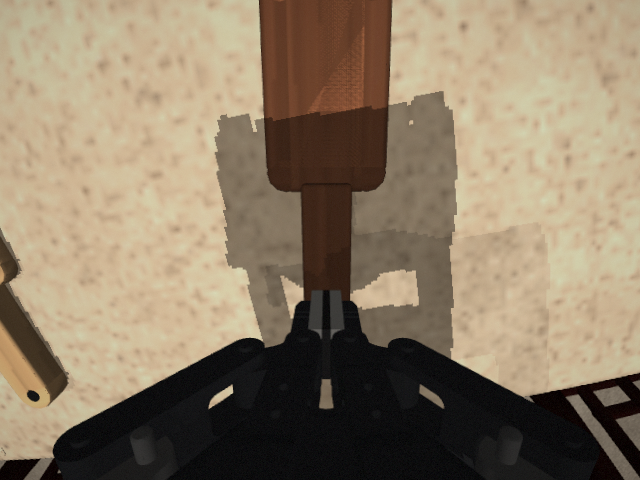

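View pics/s3.png

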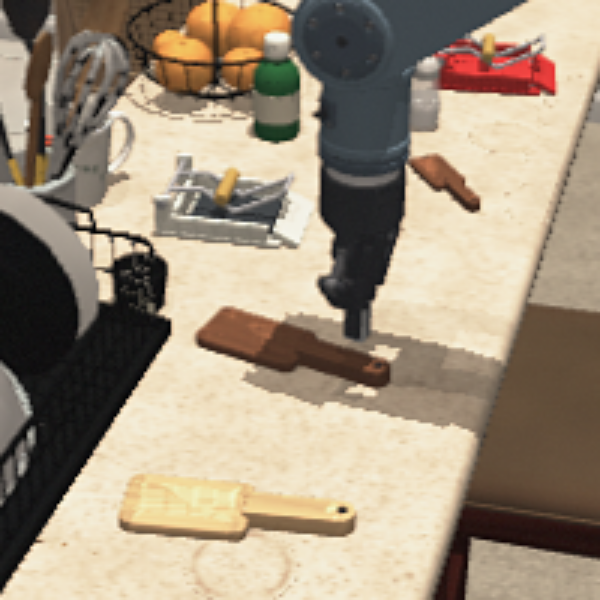

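Run:
```python
from h import *
o=ctrl.get_obs();print(o["eef_pos"],o["opening"],o["grasp_force"],o["wrist_force"],o["q"])
im,d,P,n,T=shot("wrist")
print("counter",np.nanmedian(P[330:345,130:200,2]),"blade",P[120,325],"handle",P[230,325],P[280,325],"tips",P[295,325],P[300,318],P[300,333],P[320,318], P[325,333],P[390,326])
print(np.round(P[285:335:5,316:338:3,2],3))
im,d,P,n,T=shot("side")
# fingertip low pts
r=P[260:310,330:350]; print(np.round(P[270:305:3,334:346:3].reshape(-1,4,3)[:,1],3))
```

```text
[0.47564324 0.08233379 0.00255661] -0.0005650139298193536 0.0 [0.21583609 0.30194144 0.4332161 ] [-7.51213474e-02  2.50657500e-01  1.96600044e+00 -3.67763159e-06
  9.24872658e-01  1.67889700e+00]
counter -0.0005446468405027327 blade [0.56115963 0.06651913 0.01186844] handle [0.5078969  0.07635452 0.01790057] [0.48062318 0.08139862 0.01839339] tips [0.48704268 0.08014045 0.05057145] [0.48697627 0.08321898 0.05422164] [0.48607417 0.07681201 0.05477135] [0.48746016 0.08271952 0.07221736] [0.48670905 0.07715357 0.07631362] [3.93179781e-01 9.69288802e-02 2.59634921e-04]
[[0.018 0.017 0.018 0.019 0.018 0.018 0.018 0.018]
 [0.017 0.018 0.018 0.018 0.017 0.017 0.019 0.017]
 [0.05  0.05  0.05  0.051 0.051 0.051 0.05  0.051]
 [0.055 0.054 0.055 0.055 0.056 0.054 0.055 0.055]
 [0.059 0.06  0.06  0.061 0.061 0.059 0.059 0.059]
 [0.064 0.064 0.063 0.065 0.065 0.062 0.063 0.063]
 [0.068 0.068 0.067 0.068 0.068 0.067 0.068 0.068]
 [0.072 0.072 0.073 0.073 0.073 0.072 0.072 0.072]
 [0.077 0.075 0.075 0.076 0.075 0.076 0.076 0.076]
 [0.078 0.078 0.078 0.078 0.08  0.078 0.078 0.078]]
[[0.475 0.112 0.131]
 [0.479 0.093 0.109]
 [0.484 0.074 0.088]
 [0.471 0.125 0.112]
 [0.471 0.122 0.101]
 [0.479 0.091 0.07 ]
 [0.476 0.1   0.067]
 [0.478 0.092 0.052]
 [0.491 0.036 0.002]
 [0.482 0.073 0.018]
 [0.477 0.091 0.021]
 [0.475 0.099 0.018]]
```

Both cameras show the fingertips about 45 mm above the counter, although the reported TCP is at z = 0.003, so the stated tool length is off. The wrist picture shows the shut tips at (327,290), above the handle. I measure the offset finely.

Run:
```python
from h import *
im,d,P,n,T=shot("wrist")
for r in range(284,294): print(r,np.round(P[r,[312,318,327,336,342]],4)[:,[0,2]].tolist())
im,d,P,n,T=shot("side")
m=(np.abs(P[...,0]-.478)<.02)&(np.abs(P[...,1]-.085)<.025)&(P[...,2]<.1)
z=P[m][:,2]; print(np.histogram(z,np.arange(0,.1,.004)))
k=m&(P[...,2]>.025); v=np.argwhere(k); print(v.min(0),v.max(0)); i=np.argsort(P[k][:,2])[:8]; print(P[k][i].round(4))
```

```text
284 [[0.4796, 0.0185], [0.4785, 0.0174], [0.4779, 0.0179], [0.4769, 0.0176], [0.4763, 0.0177]]
285 [[0.4786, 0.0176], [0.478, 0.0174], [0.4777, 0.0188], [0.4763, 0.0176], [0.476, 0.0184]]
286 [[0.4788, 0.0192], [0.4777, 0.0181], [0.4768, 0.018], [0.4756, 0.0174], [0.4753, 0.018]]
287 [[0.4782, 0.0192], [0.4768, 0.0173], [0.4758, 0.0172], [0.4748, 0.0168], [0.4749, 0.0184]]
288 [[0.4773, 0.0186], [0.4763, 0.0176], [0.4756, 0.018], [0.4742, 0.0168], [0.474, 0.0179]]
289 [[0.4763, 0.0175], [0.4751, 0.0163], [0.4745, 0.0169], [0.4736, 0.017], [0.4734, 0.0179]]
290 [[0.4762, 0.0186], [0.4749, 0.0171], [0.4744, 0.0179], [0.4735, 0.0179], [0.4732, 0.0185]]
291 [[0.4876, 0.0454], [0.4873, 0.0458], [0.4866, 0.0458], [0.4863, 0.0467], [0.4725, 0.0183]]
292 [[nan, nan], [0.4875, 0.0473], [0.4869, 0.0475], [0.4853, 0.0456], [0.472, 0.0185]]
293 [[0.4877, 0.0477], [0.4875, 0.0484], [0.4866, 0.048], [0.4855, 0.0471], [0.4709, 0.0174]]
(array([41, 15, 15, 22, 47, 40,  0,  0,  0,  0,  0,  7,  8, 10, 12, 16,  6,
       17,  8, 10,  3,  5, 12, 15]), array([0.   , 0.004, 0.008, 0.012, 0.016, 0.02 , 0.024, 0.028, 0.032,
       0.036, 0.04 , 0.044, 0.048, 0.052, 0.056, 0.06 , 0.064, 0.068,
       0.072, 0.076, 0.08 , 0.084, 0.088, 0.092, 0.096]))
[272 330] [293 347]
[[0.4754 0.0902 0.0443]
 [0.4727 0.0895 0.0444]
 [0.4842 0.0886 0.0447]
 [0.4699 0.0898 0.0452]
 [0.4776 0.0925 0.0453]
 [0.4873 0.0877 0.0467]
 [0.4665 0.0926 0.0477]
 [0.4802 0.0934 0.0486]]
```

>>> apply_moves([
  {"jaw":0.6,"offset":[0,0,0],"rot":[0,0,0]},
  {"jaw":0.6,"offset":[0,0,0],"rot":[0,0,0]},
  {"jaw":0.6,"offset":[0,0,0],"rot":[0,0,0]},
  {"jaw":0.6,"offset":[0,0,0],"rot":[0,0,0]},
  {"jaw":0.6,"offset":[0,0,10],"rot":[0,0,0]},
])

```text
time_s: 5.88
eef_pos: [0.4765, 0.0823, -0.0072]
eef_rot: [-0.0, 0.996, -0.091, 0.001]
wrist_force: [0.6, -0.2, -0.2]
opening: 0.6
grasp_force: 0.0
```

>>> apply_moves([
  {"jaw":0.6,"offset":[0,0,10],"rot":[0,0,0]},
  {"jaw":0.6,"offset":[0,0,8],"rot":[0,0,0]},
  {"jaw":0.6,"offset":[0,0,7],"rot":[0,0,0]},
  {"jaw":0.6,"offset":[0,0,5],"rot":[0,0,0]},
  {"jaw":0.6,"offset":[0,0,0],"rot":[0,0,0]},
])

```text
time_s: 6.5
eef_pos: [0.4753, 0.0824, -0.0379]
eef_rot: [0.0, 0.996, -0.092, -0.0]
wrist_force: [0.4, -0.1, 0.8]
opening: 0.599
grasp_force: 0.0
```

>>> apply_moves([
  {"jaw":0.6,"offset":[0,0,2],"rot":[0,0,0]},
  {"jaw":0,"offset":[0,0,0],"rot":[0,0,0]},
  {"jaw":0,"offset":[0,0,0],"rot":[0,0,0]},
  {"jaw":0,"offset":[0,0,0],"rot":[0,0,0]},
  {"jaw":0,"offset":[0,0,0],"rot":[0,0,0]},
])

```text
time_s: 7.12
eef_pos: [0.4768, 0.0823, -0.0384]
eef_rot: [-0.0, 0.996, -0.091, 0.001]
wrist_force: [-0.1, 0.1, 7.4]
opening: 0.29
grasp_force: 61.7
```

Grasped: opening 0.29, grip 62 N. Lift, then swing over to the holder's front.

>>> apply_moves([
  {"jaw":0,"offset":[0,0,-15],"rot":[0,0,0]},
  {"jaw":0,"offset":[0,0,-35],"rot":[0,0,0]},
  {"jaw":0,"offset":[-2,34,-40],"rot":[0,0,0]},
  {"jaw":0,"offset":[-2,40,0],"rot":[0,0,0]},
  {"jaw":0,"offset":[-3,40,0],"rot":[0,0,0]},
])

```text
time_s: 7.75
eef_pos: [0.4484, -0.0296, 0.0521]
eef_rot: [0.0, 0.996, -0.091, 0.001]
wrist_force: [-0.4, 0.2, -0.5]
opening: 0.288
grasp_force: 59.1
```

>>> apply_moves([
  {"jaw":0,"offset":[-3,40,0],"rot":[0,0,0]},
  {"jaw":0,"offset":[-3,40,0],"rot":[0,0,0]},
  {"jaw":0,"offset":[-2,40,0],"rot":[0,0,0]},
  {"jaw":0,"offset":[-2,34,0],"rot":[0,0,-8.3]},
  {"jaw":0,"offset":[0,0,0],"rot":[0,0,-8.3]},
])

```text
time_s: 8.38
eef_pos: [0.41, -0.1805, 0.0516]
eef_rot: [0.001, 0.999, 0.054, 0.001]
wrist_force: [-0.3, 0.7, -0.4]
opening: 0.288
grasp_force: 59.1
```

```bash
cat > meas.py <<'E'
from h import *
def meas():
    o=ctrl.get_obs();Tt=T_tool(o);print(round(o["time_s"],2),o["eef_pos"].round(4),"yaw",np.degrees(np.arctan2(Tt[1,0],Tt[0,0])).round(2),"grip",o["grasp_force"],o["opening"])
    im,d,P,n,T=shot("wrist")
    L=(P-Tt[:3,3])@Tt[:3,:3]   # tool coords
    L[...,2]*=-1
    L[...,2]+=o["eef_pos"][2]
    m=(np.abs(L[...,1])<.06)&(L[...,0]>.015)&(L[...,0]<.17)
    return o,Tt,im,P,L,m
E
python3 - <<'E'
from meas import *
o,Tt,im,P,L,m=meas(); cv2.imwrite("pics/w4.png",im[:,:,::-1])
zt=o["eef_pos"][2]+.0384
b=m&(L[...,2]>zt-.005)&(L[...,2]<zt+.017)&(np.abs(L[...,1])<.04)
bl=b&(L[...,0]>.06)
q=L[bl];print("blade",len(q),"y range",np.percentile(q[:,1],[1,50,99]).round(4),"x",np.percentile(q[:,0],[0.5,99.5]).round(4))
A=np.c_[q,np.ones(len(q))][:,[0,1,3]];s=np.linalg.lstsq(A,q[:,2],rcond=None)[0];print("plane slopes deg",np.degrees(s[:2]),"top z at x=.1",s@[.1,0,1],"at TCP",s@[0,0,1])
# yaw of blade in tool: mid-line
for x in np.arange(.06,.155,.015):
    k=q[np.abs(q[:,0]-x)<.004]
    if len(k)>10: print(x.round(3),k[:,1].min().round(4),k[:,1].max().round(4))
E
```

```text
8.38 [ 0.41   -0.1805  0.0516] yaw 6.18 grip 59.097479581832886 0.28811931730102697
blade 30263 y range [-0.0295  0.0005  0.0302] x [0.0604 0.1244]
plane slopes deg [-0.15739746 -0.00078075] top z at x=.1 0.10149471350077753 at TCP 0.10176942390057496
0.06 -0.0307 0.0312
0.075 -0.0307 0.0317
0.09 -0.031 0.0317
0.105 -0.0309 0.0314
0.12 -0.0308 0.0314
```

View pics/w4.png

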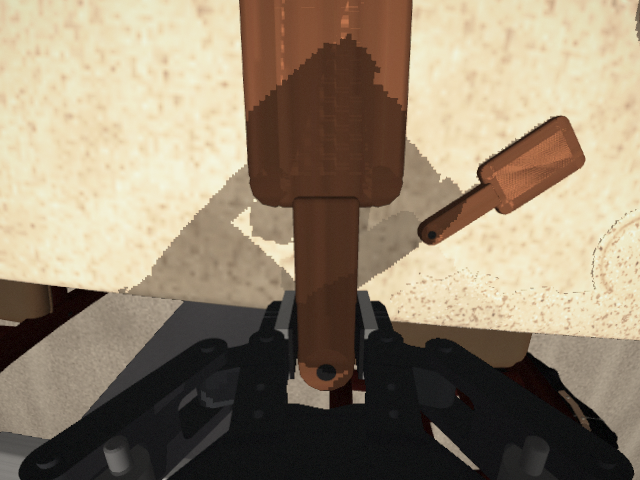

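Wrist view: the paddle is held straight and level, its handle between the pads at (326,330). Next I lower it to about 4 mm above the slate and push in.

>>> apply_moves([
  {"jaw":0,"offset":[0,-2.3,30],"rot":[0,0,0]},
  {"jaw":0,"offset":[0,0,30],"rot":[0,0,0]},
  {"jaw":0,"offset":[0,0,7.6],"rot":[0,0,0]},
  {"jaw":0,"offset":[0,0,0],"rot":[0,0,0]},
  {"jaw":0,"offset":[10,0,0],"rot":[0,0,0]},
])

```text
time_s: 9.05
eef_pos: [0.4206, -0.1752, -0.016]
eef_rot: [0.0, 0.999, 0.053, 0.001]
wrist_force: [-0.7, -0.5, -1.4]
opening: 0.287
grasp_force: 59.1
```

Run:
```python
from h import *
o=ctrl.get_obs();print(o["eef_pos"].round(4),o["wrist_force"].round(1))
im,d,P,n,T=shot("side"); cv2.imwrite("pics/s5.png",cv2.resize(im[200:320,240:400,::-1],None,fx=4.5,fy=4.5,interpolation=cv2.INTER_CUBIC))
H=np.array([.6709,-.1506]);t=np.radians(6.1);Rm=np.array([[np.cos(t),-np.sin(t)],[np.sin(t),np.cos(t)]])
for r in ctrl.outline_of("side","walnut_paddle")[:2]:
    q=P[r["region"]];q=q[~np.isnan(q[:,0])];L=(q[:,:2]-H)@Rm;k=np.abs(L[:,1])<.06
    print(r["position"],r["score"],np.percentile(L,[1,50,99],axis=0).round(4).tolist(),np.percentile(q[:,2],[1,50,99]).round(4))
r=ctrl.outline_of("side","board_holder")[0];q=P[r["region"]];q=q[~np.isnan(q[:,0])];L=(q[:,:2]-H)@Rm
print(np.percentile(L,[1,50,99],axis=0).round(4).tolist())
k=(q[:,2]>.023)&(q[:,2]<.029)&(np.abs(L[:,1])>.038);print(np.percentile(L[k&(L[:,1]>0)],[1,50,99],axis=0).round(4).tolist(),np.percentile(L[k&(L[:,1]<0)],[1,50,99],axis=0).round(4).tolist())
```

```text
[ 0.4206 -0.1752 -0.016 ] [-0.7 -0.5 -1.4]
[347.7, 247.2] 0.83 [[-0.2806, -0.0797], [-0.1683, 0.0119], [-0.0966, 0.0383]] [0.     0.0354 0.0447]
[365.8, 235.8] 0.63 [[-0.2276, -0.1719], [-0.2, -0.1337], [-0.1681, -0.0902]] [0.0019 0.0098 0.0163]
[[-0.3144, -0.4699], [-0.2937, -0.4013], [-0.167, -0.3664]]Traceback (most recent call last):
  File "<stdin>", line 10, in <module>
    return _quantile_unchecked(
        a, q, axis, out, overwrite_input, method, keepdims, weights)
    return _ureduce(a,
                    func=_quantile_ureduce_func,
    ...<5 lines>...
                    overwrite_input=overwrite_input,
                    method=method)
    r = func(a, **kwargs)
    result = _quantile(arr,
                       quantiles=q,
    ...<2 lines>...
                       out=out,
                       weights=wgt)
    slices_having_nans = np.isnan(arr[-1, ...])
                                  ~~~^^^^^^^^^
IndexError: index -1 is out of bounds for axis 0 with size 0
```

View pics/s5.png

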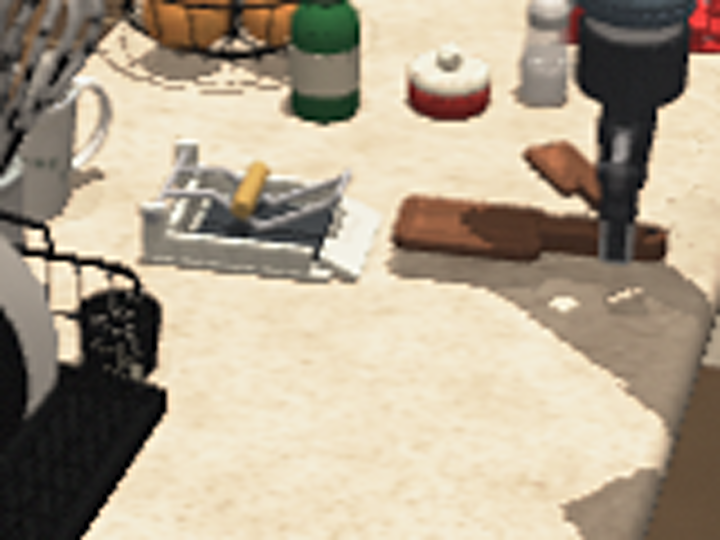

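Side view: the level paddle's nose (400,225 in the crop) is in line with the ramp and below the raised wire lip (348,175). Push in.

>>> apply_moves([
  {"jaw":0,"offset":[14,2,0],"rot":[0,0,0]},
  {"jaw":0,"offset":[14,0,0],"rot":[0,0,0]},
  {"jaw":0,"offset":[14,0,0],"rot":[0,0,0]},
  {"jaw":0,"offset":[14,0,0],"rot":[0,0,0]},
  {"jaw":0,"offset":[14,0,0],"rot":[0,0,0]},
])

```text
time_s: 9.82
eef_pos: [0.4902, -0.1689, -0.0174]
eef_rot: [-0.0, 0.999, 0.053, -0.0]
wrist_force: [-1.6, -0.4, -2.2]
opening: 0.287
grasp_force: 59.0
```

>>> apply_moves([
  {"jaw":0,"offset":[14,0,0],"rot":[0,0,0]},
  {"jaw":0,"offset":[14,0,0],"rot":[0,0,0]},
  {"jaw":0,"offset":[14,0,0],"rot":[0,0,0]},
  {"jaw":0,"offset":[12,0,0],"rot":[0,0,0]},
  {"jaw":0,"offset":[8,0,0],"rot":[0,0,0]},
])

```text
time_s: 10.45
eef_pos: [0.5523, -0.1627, -0.017]
eef_rot: [0.0, 0.999, 0.053, 0.0]
wrist_force: [-0.3, -1.0, -1.2]
opening: 0.288
grasp_force: 59.0
```

Run:
```python
from meas import *
o,Tt,im,P,L,m=meas();print(o["wrist_force"].round(1))
H=np.array([.6709,-.1506]);t=np.radians(6.1);Rm=np.array([[np.cos(t),-np.sin(t)],[np.sin(t),np.cos(t)]])
print("TCP in holder",((o["eef_pos"][:2]-H)@Rm).round(4))
im2,*_=shot("side")
a=cv2.resize(im2[200:320,240:400],(400,300),interpolation=cv2.INTER_CUBIC);b=cv2.resize(im[:300,100:500],(400,300))
cv2.imwrite("pics/c6.png",np.hstack([a,b])[:,:,::-1])
```

```text
10.45 [ 0.5523 -0.1627 -0.017 ] yaw 6.11 grip 59.003140926361084 0.28808132648376605
[-0.3 -1.  -1.2]
TCP in holder [-0.1192  0.0006]
```

View pics/c6.png

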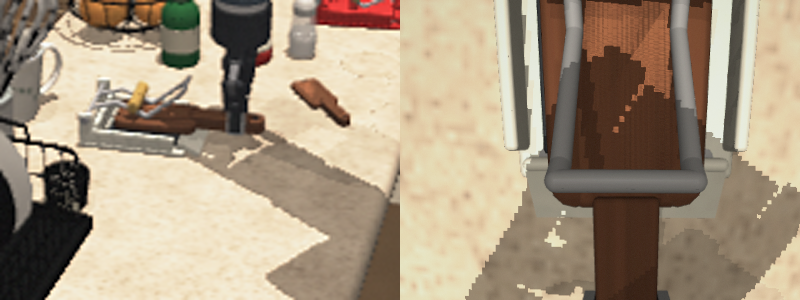

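Both views show the blade under the wires, centred between the rails and straight. I creep on to the stop, watching force.

>>> apply_moves([
  {"jaw":0,"offset":[3,0,0],"rot":[0,0,0]},
  {"jaw":0,"offset":[2,0,0],"rot":[0,0,0]},
  {"jaw":0,"offset":[2,0,0],"rot":[0,0,0]},
  {"jaw":0,"offset":[1,0,0],"rot":[0,0,0]},
  {"jaw":0,"offset":[1,0,0],"rot":[0,0,0]},
])

```text
time_s: 11.18
eef_pos: [0.5602, -0.1617, -0.0171]
eef_rot: [-0.0, 0.999, 0.053, -0.0]
wrist_force: [-0.5, 1.1, -2.0]
opening: 0.289
grasp_force: 59.0
```

>>> apply_moves([
  {"jaw":0,"offset":[1,0,0],"rot":[0,0,0]},
  {"jaw":0,"offset":[1,0,0],"rot":[0,0,0]},
  {"jaw":0,"offset":[0.5,0,0],"rot":[0,0,0]},
  {"jaw":0,"offset":[0.5,0,0],"rot":[0,0,0]},
  {"jaw":0,"offset":[0,0,0],"rot":[0,0,0]},
])

```text
time_s: 11.8
eef_pos: [0.5633, -0.1614, -0.0171]
eef_rot: [0.0, 0.999, 0.053, 0.0]
wrist_force: [-0.7, 0.1, -0.5]
opening: 0.288
grasp_force: 59.0
```

>>> apply_moves([
  {"jaw":0,"offset":[1,0,0],"rot":[0,0,0]},
  {"jaw":0,"offset":[0.7,0,0],"rot":[0,0,0]},
  {"jaw":0,"offset":[0.5,0,0],"rot":[0,0,0]},
  {"jaw":0,"offset":[0.5,0,0],"rot":[0,0,0]},
  {"jaw":0,"offset":[0,0,0],"rot":[0,0,0]},
])

```text
time_s: 12.42
eef_pos: [0.566, -0.1611, -0.017]
eef_rot: [0.0, 0.999, 0.053, 0.0]
wrist_force: [-0.5, 0.0, -1.8]
opening: 0.29
grasp_force: 59.0
```

>>> apply_moves([
  {"jaw":0,"offset":[0.5,0,0],"rot":[0,0,0]},
  {"jaw":0,"offset":[0.5,0,0],"rot":[0,0,0]},
  {"jaw":0,"offset":[0.5,0,0],"rot":[0,0,0]},
  {"jaw":0,"offset":[0.5,0,0],"rot":[0,0,0]},
  {"jaw":0,"offset":[0,0,0],"rot":[0,0,0]},
])

```text
time_s: 13.05
eef_pos: [0.5664, -0.1607, -0.0177]
eef_rot: [-0.0, 0.999, 0.053, -0.001]
wrist_force: [-6.4, -0.7, 0.1]
opening: 0.285
grasp_force: 59.2
```

Nose is at the stop (6 N). Ease off, lower to rest, release.

>>> apply_moves([
  {"jaw":0,"offset":[-0.8,0,0],"rot":[0,0,0]},
  {"jaw":0,"offset":[0,0,0.5],"rot":[0,0,0]},
  {"jaw":0,"offset":[0,0,0.5],"rot":[0,0,0]},
  {"jaw":0,"offset":[0,0,0.5],"rot":[0,0,0]},
  {"jaw":0,"offset":[0,0,0],"rot":[0,0,0]},
])

```text
time_s: 13.68
eef_pos: [0.5665, -0.1609, -0.0187]
eef_rot: [-0.0, 0.999, 0.053, -0.001]
wrist_force: [-6.6, -0.5, 1.6]
opening: 0.286
grasp_force: 59.4
```

>>> apply_moves([
  {"jaw":0.35,"offset":[0,0,0],"rot":[0,0,0]},
  {"jaw":0.45,"offset":[0,0,0],"rot":[0,0,0]},
  {"jaw":0.6,"offset":[0,0,0],"rot":[0,0,0]},
  {"jaw":0.6,"offset":[0,0,0],"rot":[0,0,0]},
  {"jaw":0.6,"offset":[0,0,0],"rot":[0,0,0]},
])

```text
time_s: 14.3
eef_pos: [0.5672, -0.161, -0.0186]
eef_rot: [0.0, 0.999, 0.053, 0.0]
wrist_force: [0.4, -0.4, -0.4]
opening: 0.597
grasp_force: 0.0
```

>>> apply_moves([
  {"jaw":0.6,"offset":[0,0,-10],"rot":[0,0,0]},
  {"jaw":0.6,"offset":[0,0,-20],"rot":[0,0,0]},
  {"jaw":0.6,"offset":[0,0,-35],"rot":[0,0,0]},
  {"jaw":0.6,"offset":[0,0,-50],"rot":[0,0,0]},
  {"jaw":0.6,"offset":[0,0,-40],"rot":[0,0,0]},
])

```text
time_s: 14.92
eef_pos: [0.5679, -0.1613, 0.1404]
eef_rot: [0.001, 0.999, 0.053, 0.001]
wrist_force: [1.1, 1.0, 0.2]
opening: 0.599
grasp_force: 0.0
```

Run:
```python
from meas import *
o,Tt,im,P,L,m=meas()
H=np.array([.6709,-.1506]);t=np.radians(6.1);Rm=np.array([[np.cos(t),-np.sin(t)],[np.sin(t),np.cos(t)]])
rs=ctrl.outline_of("wrist","walnut_paddle")
r=min(rs,key=lambda r:np.hypot(*(np.nanmedian(P[r["region"]],0)[:2]-H)))
q=P[r["region"]];q=q[~np.isnan(q[:,0])];W=(q[:,:2]-H)@Rm
k=(W[:,0]>-.15)&(W[:,0]<.06)&(np.abs(W[:,1])<.05)&(q[:,2]<.05);W=W[k];z=q[k,2]
print(np.percentile(W,[.5,50,99.5],axis=0).round(4).tolist())
b=(W[:,0]>-.05)&(z<.034); s=np.linalg.lstsq(np.c_[W[b],np.ones(b.sum())],z[b],rcond=None)[0];print("slopes deg",np.degrees(s[:2]),"top z",s[2])
hd=W[(W[:,0]<-.06)];c=np.polyfit(hd[:,0],hd[:,1],1);print("handle line deg",np.degrees(c[0]),"y at -100",np.polyval(c,-.1))
im2,*_=shot("side")
a=cv2.resize(im2[200:320,240:400],(400,300),interpolation=cv2.INTER_CUBIC);b=cv2.resize(im[:300,100:500],(400,300))
cv2.imwrite("pics/c7.png",np.hstack([a,b])[:,:,::-1])
```

```text
14.93 [ 0.5679 -0.1613  0.1404] yaw 6.11 grip 0.0 0.5988362436474789
[[-0.1346, -0.03], [-0.0253, 0.0003], [0.0488, 0.0303]]
slopes deg [-0.93803947 -0.05183945] top z 0.03045541884531649
handle line deg -0.03691276224944421 y at -100 0.0004860066626663329
```

View pics/c7.png

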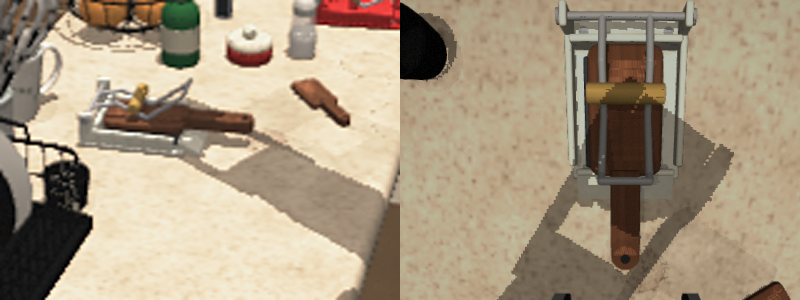

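Both views show the paddle home, centred and straight, with the wire arm and weight resting on it and the robot clear.

```bash
python3 -c "
from bench import ctrl
print(ctrl.hand_in())"
```

```text
the job is handed in; nothing more can be done
None
```

The walnut paddle is in the white holder on top of the slate: nose against the back stop (about 6 N contact felt), straight, within about 1° of flat, the wire arm resting on it. The pale paddle was not touched; handed in at about 15 s of the 38 s.

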